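# Clamp a glued carton in the slip-clutch press

## Robot

A 7-joint arm with a two-finger parallel gripper is mounted at the origin on a cart in front of the work surface, level with it; the furniture and walls round the work are solid. World frame = base frame: x ahead of the robot, y to its left, z up, the work surface at z = 0. Lengths are in m, angles in rad, forces in N, time in s.
With the tool pointing down it reaches from about 0.425 to 0.875 m from the base axis. Payload 4.7 kg.
Tool frame: the origin (TCP) lies at the very end of the fingers, on their centre line; the grasp point (between the pads) lies 19 mm behind it; z points along the fingers, y is the direction in which the jaws open and shut (so a half turn about z gives the same grasp; the last joint's range is limited). The gripper opens to 87 mm and grips with 3 to 60 N. Pads are 19 mm wide; open, the fingers measure 117 mm over their backs; the gripper's body (75 mm by 190 mm) begins 51 mm behind the grasp point.
Start: joints at [1.171, 0.321, -0.07, 1.45, 0.023, 1.371, -0.057], TCP at [0.261, -0.595, 0.223] pointing down, gripper open.
Joint ranges: [-2.86, 2.86], [-0.3, 2.09], [-1.38, 1.24], [0.06, 2.45], [-1.56, 4.7], [0.09, 2.05], [-2.69, 2.69]. Speed limits (rad/s): [2.57, 2.57, 3.14, 3.14, 3.14, 3.14, 3.14].

## Interface

Orientations are given as a rotation vector (axis times angle).
In Python, from bench import * gives the robot as it stands.
- The arm moves only by the shell command python3 -m jog 'ROWS' [OPENING] [FORCE]. ROWS is JSON, a list of rows, each a list of 4 numbers: the shift along the world's x, y, z in mm, then the turn about the world's z in rad. In form: [[x, y, z, twist], ...]. A call has exactly 8 rows; each row is the pose to reach, as a shift and turn from the pose commanded when the call began; what a row does not reach only later rows make up. A row lasts 1/8 s, in which the tool goes at most 62.5 mm and 10.7 degrees, less where a joint would pass 70% of its speed; a pose out of reach is approached as far as the arm can. A call with a gripper value outside its range is refused whole. OPENING is the opening, from -1 (shut) to 1 (fully open), set as the call begins (- or left out, the last holds). The fingers move at their own pace and stop on an object; FORCE is the grip in N (left out, the last holds). Time passes only in rows, so rows that repeat a pose let the fingers close, or fill a call up. It gives the time, the measured TCP pose, the force and the opening at its end, in the units of the state.
- get_state(): the state, without advancing time (a new reading comes with each control period).
- get_image(name): name is "side" or "top"; returns a dict with "image" (384x512x3 uint8, red, green, blue), "fx", "fy", "cx", "cy" (pixels), "D" ([k1, k2, p1, p2, k3] as OpenCV has them; the pictures are not rectified), "position" and "rotation" of the camera in the world. Camera axes: x right, y down, z forward; pixel columns grow to the right and rows downward; lengths in m; the calibration is good to about 2 mm. A picture is of the moment at which its call begins. There is no depth.
- close_job(): hands the job in, once; it reports no verdict.
The state is a dict: "time": time; "joint_positions": joint angles; "qd": joint speeds; "joint_torque": joint torques, N m; "position": TCP position; "tool_rot": TCP orientation; "ft_force": force on the tool from outside, world axes, zero at the start; "torque": the same for the moment, N m; "grip_width": opening from 0.0 (shut) to 1.0 (fully open).
Only numpy, scipy, OpenCV 4.12 (cv2) and the standard library are available. Lean on these libraries where they do the work, as an engineer would, in place of code of your own. Each camera call takes 0.05 s, during which the arm holds its last target. There are 200 camera calls.

## Task

The flat white phone carton has a freshly glued end and must set under pressure. Take it out of its tray, set it down on the front of the screw press's bed and let go, then from its outer end slide it lengthwise under the press's arm, straight, until it meets the stop. Then turn the T-shaped thumbscrew clockwise until its clutch first slips and stop there, with no more than a sixth of a turn of slipping; leave the carton clamped, let go, and leave the other things where they are.

Things in the scene. Friction and masses are not known exactly. Their poses are not given: they have to be found in the camera images.
- carton: The flat white carton, rigid, 138 x 54 x 15 mm (length along its x, width along y, thickness along z); origin at the centre of its underside. Either end may go in first, either face stays up as it lies. It starts lying in the tray.
- carton_center (a point): Centre of the carton (half-way up, 7.5 mm above its underside), axes as the carton's: x along its 138 mm length. Grasp it across its 54 mm width.
- tray: Grey plastic tray fixed to the table, 158 x 72 x 28 mm, x along its length; origin at the centre of its underside. Its floor is 8 mm thick, 56 mm wide. The end walls and the corners of the side walls rise 5 mm above the carton; only the middle 68 mm of the long sides is open: there the carton can be gripped, with free table beside the floor.
- press: Grey screw press fixed to the table. Origin on the table under the screw's axis; its x points into the press (the carton goes in along +x), z up. Bed: dark steel plate, top 12 mm above the table, 100 mm wide, from x=-170 to +70 mm. Arm over the bed: from x=-25 mm back to the column (x 45 to 70 mm), 46 mm wide, underside 56 mm and top 78 mm above the table.
- press_stop (a point): Middle of the stop's face on the press (x=+35 mm in its frame). Two guides lead to it, 12 mm high above the bed, 60 mm apart inside, from x=-40 to +35 mm, with flared lead-ins in front whose mouth begins at x=-59 mm and is about 77 mm wide; no fingers fit beside the carton between the guides. Axes as the press's.
- press_infeed (a point): Point on the press (x=-100 mm in its frame, 19.5 mm above the table) where the carton's centre may be when it is first set down on the bed; axes as the press's.
- press_home (a point): Point on the press (x=-34 mm in its frame, 19.5 mm above the table) where the carton's centre is when its front end meets the stop; its outer end is then at x=-103 mm. Axes as the press's.
- wing (a point): On the screw's axis (x=y=0 of the press), in the middle of the height to grip of the black T-shaped thumbscrew, 116.5 mm above the table; it does not rise or fall. Its x axis lies along the wing, a bar 64 mm long, 16 mm thick (grip across this) and 36 mm high (94.5 to 130.5 mm above the table); carry things past it higher. Turning clockwise seen from above lowers the foot.
- spindle (a joint): Turn of the screw below the clutch, rad, growing clockwise from above. The foot goes down 4 mm per rad; 0 is fully raised, with 9.5 mm between foot and carton. It starts between 0 and 1.1, so 1.3 to 2.4 rad remain to touch. It turns at about 0.07 N m and stays where it is left, also under load.
- clutch (a joint): Slip of the clutch: turn of the thumbscrew relative to the screw below it, rad, 0 at the start, growing clockwise. It stays near 0 until the foot presses on the carton and the torque reaches 0.15 N m; then the wing turns on at that torque while the foot stands still and this value grows. A white mark on the wing's skirt then leaves the black mark on the steel collar beneath.
- foot_pad: Round rubber foot of the press, 32 mm across, on the screw's axis; origin at the centre of its lower face, 36.5 mm above the table when fully raised. It presses on the carton 35 mm from the carton's front end with about 20 N at the slip.
- calculator: Bystander: dark desk calculator, 125 x 68 x 17 mm; leave it alone. Origin under its centre. It and the tray take the two places left and right of the press in either order.
- tape_measure: Bystander: tape measure, 37 x 73 x 56 mm; leave it alone. Origin under its centre.
- goods_box: Bystander: small dark blue retail carton, 72 x 106 x 46 mm; leave it alone. Origin under its centre.
Not all that is in view belongs to the job. Several things have the shape of the carton; the one meant has the colours described above.

How it is judged:
On the way, in this order (a step that is already met when the one before it is completed fails the run):
1. the carton is set down on the press's bed in front of its home place, and let go (x of carton_center in the frame of press_home between -0.13 and -0.02 m and y of carton_center in the frame of press_home between -0.03 and 0.03 m and z of carton_center in the frame of press_home between -0.004 and 0.004 m and contact force between the fingers and carton below 0.2 N), for 0.2 s.
2. the carton lies straight and home against the stop, before the clutch has slipped (horizontal distance between carton_center and press_home below 0.009 m and angle between the x axis of carton_center and the x axis of press_home, either way round below 0.12 rad and z of carton_center in the frame of press_home between -0.004 and 0.004 m and value of joint clutch below 0.08 rad), for 0.2 s.
3. the foot presses on the carton and the clutch has slipped (horizontal distance between carton_center and press_home below 0.009 m and angle between the x axis of carton_center and the x axis of press_home, either way round below 0.12 rad and z of carton_center in the frame of press_home between -0.004 and 0.004 m and value of joint clutch between 0.1 and 1.05 rad and contact force between foot_pad and carton above 4 N), for 0.1 s.
At the end, for the whole second after the job is handed in: The carton lies flat on the bed, straight within 0.12 rad and within 9 mm of its home place against the stop, the foot presses on it with more than 4 N, the clutch has slipped by more than 0.1 and less than 1.05 rad (a sixth of a turn), and everything is let go and at rest (all of step 3 and linear speed of carton below 0.02 m/s and contact force between the fingers and anything else below 0.2 N); the robot touches nothing.
It fails at once if the clutch is slipped by more than a sixth of a turn (value of joint clutch above 1.05 rad).
It fails at once if a bystander is pushed more than 30 mm from its place (distance of any of calculator, tape_measure, goods_box from where it was at the start of the episode above 0.03 m).
It also fails if it takes over 67 s, if anything falls off the work surface, if the arm or the gripper's body presses on something with over 40 N, if the wrist force passes 120 N, or if a joint passes its speed limit or range.

## Working session

There is one attempt and no reset: what is moved stays moved. The work goes in short steps, Python scripts to look and compute and a shell command to move; the robot and the scene stay as the last step left them, time stands still between calls to the robot, and variables do not carry over. Pictures are saved under pics/ and viewed, about 8 in all and at most 12, crops included, and the job is handed in when it is done.

```bash
ls; mkdir -p pics
cat > h.py <<'E'
from bench import *
import numpy as np, cv2
def shot(n,f):
    d=get_image(n); cv2.imwrite('pics/'+f+'.png',d['image'][:,:,::-1]); np.save('pics/'+f+'.npy',d,allow_pickle=True); return d
def load(f): return np.load('pics/'+f+'.npy',allow_pickle=True).item()
def R(d):
    r=np.array(d['rotation'],float); return r if r.shape==(3,3) else cv2.Rodrigues(r)[0]
def K(d): return np.array([[d['fx'],0,d['cx']],[0,d['fy'],d['cy']],[0,0,1.]])
def ray(d,px,z):
    p=cv2.undistortPoints(np.array(px,float).reshape(-1,1,2),K(d),np.array(d['D'],float)).reshape(-1,2)
    v=np.c_[p,np.ones(len(p))]@R(d).T; o=np.array(d['position'],float)
    return o+v*((z-o[2])/v[:,2])[:,None]
def proj(d,P):
    r=R(d).T; return cv2.projectPoints(np.array(P,float).reshape(-1,1,3),cv2.Rodrigues(r)[0],-r@np.array(d['position'],float),K(d),np.array(d['D'],float))[0].reshape(-1,2)
E
python3 - <<'E'
from h import *
a=shot('top','t0');b=shot('side','s0')
for d in(a,b): print(d['position'],d['rotation'],d['fx'],d['D'])
cv2.imwrite('pics/both0.png',np.vstack([a['image'],b['image']])[:,:,::-1][:, :])
print(get_state())
E
```

```text
pics
[0.46535357 0.01078081 1.22409192] [-2.17206126  2.19275677 -0.03099143] 429.8587803350781 [-0.01648703  0.          0.          0.          0.        ]
[0.01264304 1.08520573 0.78073772] [-0.5427754   2.49175646 -1.41218516] 481.7483996599468 [-0.07481901  0.          0.          0.          0.        ]
{'time': 0.1, 'joint_positions': array([ 1.17109374,  0.32170688, -0.07009878,  1.45153958,  0.02259274,
        1.37080545, -0.05689748]), 'qd': array([ 0.0007882 , -0.00246972,  0.00024427, -0.00318408,  0.00031396,
       -0.00109688,  0.00032263]), 'joint_torque': array([ 2.85660280e-04, -4.92569947e+01, -4.05474566e-01, -3.13397777e+01,
       -6.42262702e-02,  3.94820469e-02,  6.37591006e-05]), 'position': array([ 0.26112949, -0.59470413,  0.221605  ]), 'tool_rot': array([-3.07299241e+00, -6.45104084e-01,  6.64739550e-04]), 'ft_force': array([-0.95760422,  0.60683367,  0.0520005 ]), 'torque': array([ 0.00707283, -0.05215846, -0.01241821]), 'grip_width': 1.0009166490781845}
```

View pics/t0.png

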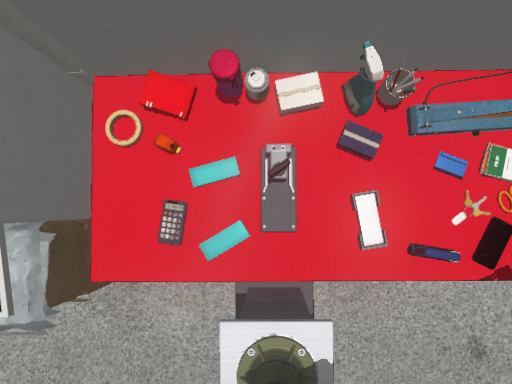

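View pics/s0.png

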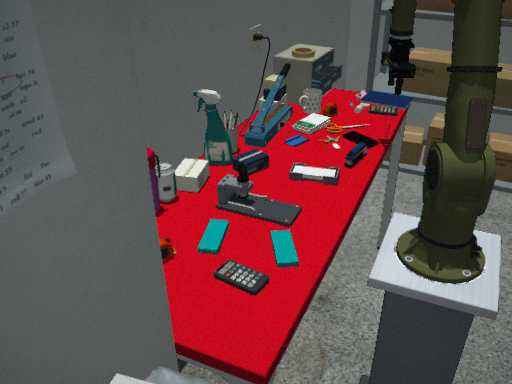

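Candidates with the carton's shape are teal (214,171), teal (224,240), and white in the grey tray (369,220). The cream box at (299,92) is thick. The white one in the tray fits the description. I'll confirm it with an enlarged crop and measure.

Run:
```python
from h import *
a=load('t0');im=a['image']
c1=cv2.resize(im[135:240,235:320],None,fx=5,fy=5,interpolation=cv2.INTER_CUBIC)
c2=cv2.resize(im[180:255,340:398],None,fx=5,fy=5,interpolation=cv2.INTER_CUBIC)
h=max(c1.shape[0],c2.shape[0]);pad=lambda c:cv2.copyMakeBorder(c,0,h-c.shape[0],0,0,0)
cv2.imwrite('pics/crop0.png',np.hstack([pad(c1),pad(c2)])[:,:,::-1])
hsv=cv2.cvtColor(im,cv2.COLOR_RGB2HSV)
def rect(m,z,x0,x1,y0,y1,n):
    q=np.zeros(m.shape,np.uint8);q[y0:y1,x0:x1]=m[y0:y1,x0:x1]
    cs=cv2.findContours(q,cv2.RETR_EXTERNAL,cv2.CHAIN_APPROX_NONE)[0];c=max(cs,key=cv2.contourArea)
    P=ray(a,c.reshape(-1,2),z)[:,:2]*1000
    r=cv2.minAreaRect(P.astype(np.float32));print(n,r, cv2.boundingRect(c)); print(cv2.boxPoints(r).round(1).tolist())
rect(((hsv[...,1]<50)&(hsv[...,2]>190)).astype(np.uint8),.023,345,395,180,255,'carton')
notred=((hsv[...,1]<120)).astype(np.uint8)
rect(notred,.028,345,395,180,255,'tray')
rect(notred,.012,240,320,135,240,'press')
rect(notred,.012,240,320,196,240,'bedfront')
```

```text
carton ((434.3279113769531, -261.1275634765625), (139.25144958496094, 53.97611618041992), 9.720855712890625) (355, 193, 28, 53)
[[361.1000061035156, -246.3000030517578], [370.29998779296875, -299.5], [507.5, -276.0], [498.3999938964844, -222.8000030517578]]
tray ((433.142822265625, -259.5416564941406), (157.7167510986328, 75.77812957763672), 9.120593070983887) (351, 190, 37, 60)
[[349.29998779296875, -234.60000610351562], [361.29998779296875, -309.5], [517.0, -284.5], [505.0, -209.60000610351562]]
press ((527.0333862304688, -10.88503646850586), (96.33728790283203, 248.6338348388672), 89.4863052368164) (261, 143, 35, 89)
[[402.29998779296875, -57.900001525878906], [650.9000244140625, -60.20000076293945], [651.7999877929688, 36.20000076293945], [403.20001220703125, 38.400001525878906]]
bedfront ((451.86572265625, -9.891883850097656), (95.75699615478516, 98.34069061279297), 89.45209503173828) (261, 196, 35, 36)
[[402.20001220703125, -57.29999923706055], [500.6000061035156, -58.20000076293945], [501.5, 37.5], [403.20001220703125, 38.5]]
```

View pics/crop0.png

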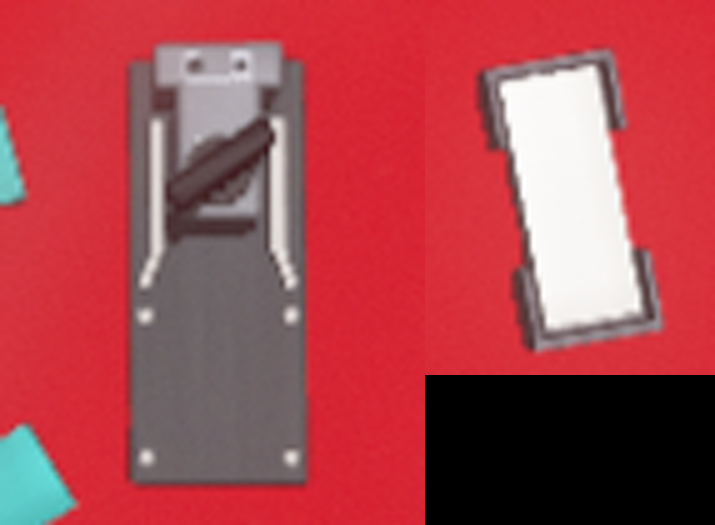

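The crop shows the white carton (top at about (569,200) in the crop) in the grey tray, so it is confirmed. The wing on the press runs from (175,195) to (270,130) in the crop. I'll move above the carton, 18 mm toward its near end, so the fingers stay clear of the guides later.

```bash
python3 -m jog '[[22,47,0,-0.03],[45,95,0,-0.06],[67,142,0,-0.1],[90,190,0,-0.14],[112,238,0,-0.18],[134,286,-25,-0.22],[155,331,-60,-0.244],[155,331,-100,-0.244]]' 1 20
python3 - <<'E'
from h import *
a=shot('top','t1');b=shot('side','s1')
s=get_state();print(s['position'],s['tool_rot'],s['joint_positions'])
w=ray(load('t0'),[[235+222/5-.4,135+163/5-.4],[235+175/5,135+195/5],[235+270/5,135+130/5]],.1305);print(w)
c1=cv2.resize(a['image'][130:270,300:430],None,fx=4,fy=4);c2=cv2.resize(b['image'][60:200,250:380],None,fx=4,fy=4)
cv2.imwrite('pics/c1.png',cv2.resize(np.hstack([c1,c2]),(800,430))[:,:,::-1])
E
```

```text
time: 1.1
position: [0.4187, -0.2599, 0.1221]
tool_rot: [3.129, 0.278, 0.003]
ft_force: [-0.3, -0.8, -0.5]
grip_width: 1.001
[ 0.4134143  -0.26144997  0.11840778] [-3.12460693 -0.26944047  0.0110594 ] [ 0.81818343  0.0829895  -0.32025499  1.95335523  0.02836828  1.11845624
 -0.91243113]
[[ 0.57101524 -0.01169736  0.1305    ]
 [ 0.55386237  0.01143629  0.1305    ]
 [ 0.58661412 -0.0373793   0.1305    ]]
```

View pics/c1.png

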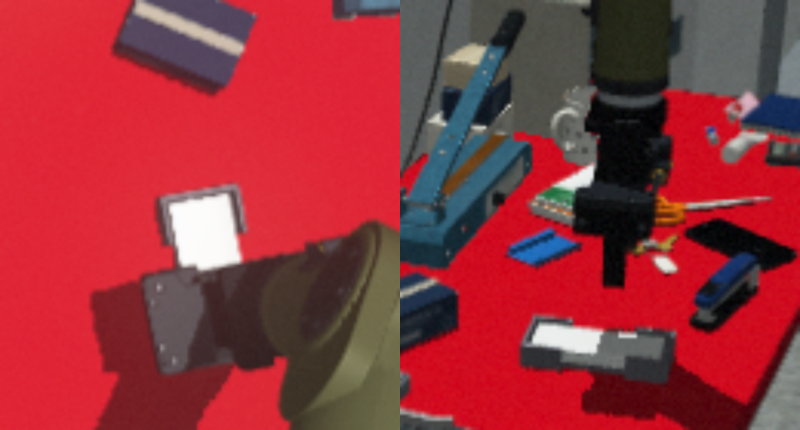

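The gripper is aligned over the near half of the open carton. I'll descend in one call, then check.

```bash
python3 -m jog '[[0,0,-30,0],[0,0,-60,0],[0,0,-85,0],[0,0,-95,0],[0,0,-102,0],[0,0,-102,0],[0,0,-102,0],[0,0,-102,0]]' 1 20; python3 -c "
from h import *
s=get_state();print(s['position'],s['tool_rot'],s['ft_force'])"
```

```text
time: 2.2
position: [0.4168, -0.2645, 0.0212]
tool_rot: [3.129, 0.266, 0.001]
ft_force: [-0.1, -0.1, -0.4]
grip_width: 0.999
[ 0.41676351 -0.26445318  0.02124236] [3.12940751e+00 2.66294693e-01 1.26034597e-03] [-0.14366104 -0.09689947 -0.37557536]
```

```bash
python3 -m jog '[[0,0,-6,0],[0,0,-10,0],[0,0,-10,0],[0,0,-10,0],[0,0,-10,0],[0,0,-10,0],[0,0,-10,0],[0,0,-10,0]]' && python3 -m jog '[[0,0,0,0],[0,0,0,0],[0,0,0,0],[0,0,0,0],[0,0,0,0],[0,0,0,0],[0,0,0,0],[0,0,0,0]]' 0 20
```

```text
time: 3.2
position: [0.4164, -0.2642, 0.0106]
tool_rot: [3.13, 0.267, 0.0]
ft_force: [0.3, 0.1, 1.5]
grip_width: 1.0
time: 4.2
position: [0.4164, -0.2642, 0.0106]
tool_rot: [3.13, 0.266, 0.0]
ft_force: [-0.1, -0.4, -0.2]
grip_width: 0.616
```

```bash
python3 -m jog '[[0,0,25,0],[0,0,60,0],[0,40,80,-0.03],[5,90,80,-0.07],[10,140,80,-0.11],[15,190,80,-0.15],[20,235,80,-0.178],[25,254,70,-0.178]]' && python3 -m jog '[[0,0,-20,0],[0,0,-40,0],[0,0,-40,0],[0,0,-40,0],[0,0,-40,0],[0,0,-40,0],[0,0,-40,0],[0,0,-40,0]]'
python3 - <<'E'
from h import *
a=shot('top','t2');b=shot('side','s2')
c1=cv2.resize(a['image'][130:270,210:340],None,fx=4,fy=4);c2=cv2.resize(b['image'][130:270,195:325],None,fx=4,fy=4)
cv2.imwrite('pics/c2.png',cv2.resize(np.hstack([c1,c2]),(800,430))[:,:,::-1])
E
```

```text
time: 5.2
position: [0.4418, -0.0074, 0.0811]
tool_rot: [3.141, -0.007, 0.003]
ft_force: [0.1, -1.3, -1.9]
grip_width: 0.619
time: 6.2
position: [0.4414, -0.0102, 0.0407]
tool_rot: [3.141, -0.013, 0.0]
ft_force: [0.9, -0.5, -0.8]
grip_width: 0.617
```

View pics/c2.png

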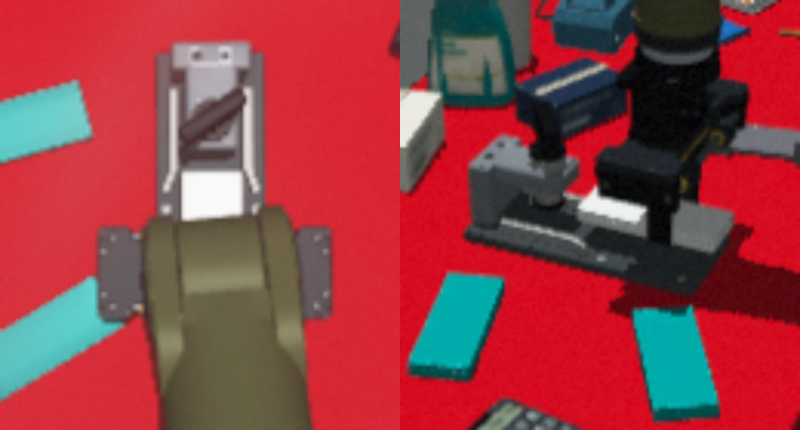

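The carton hangs centred between the flared guides: its front spans x 181–243 in the crop, against 165–260 for the guides. I'll lower it and let go.

```bash
python3 -m jog '[[0,0,-12,0],[0,0,-20,0],[0,0,-23,0],[0,0,-25,0],[0,0,-26,0],[0,0,-26,0],[0,0,-26,0],[0,0,-26,0]]'&& python3 -m jog '[[0,0,0,0],[0,0,0,0],[0,0,0,0],[0,0,0,0],[0,0,0,0],[0,0,0,0],[0,0,0,0],[0,0,0,0]]' 0.6 20
```

```text
time: 7.3
position: [0.4414, -0.0102, 0.0147]
tool_rot: [3.141, -0.013, 0.0]
ft_force: [0.1, -0.4, -0.5]
grip_width: 0.615
time: 8.3
position: [0.4413, -0.0102, 0.0146]
tool_rot: [3.142, -0.013, -0.0]
ft_force: [0.5, -0.1, 0.5]
grip_width: 0.8
```

Released. Now I'll see how far back the arm reaches, with the fingers straddling the carton.

```bash
python3 -m jog '[[-8,0,1,0],[-16,0,1,0],[-24,0,1,0],[-32,0,1,0],[-40,0,1,0],[-50,0,1,0],[-50,0,1,0],[-50,0,1,0]]'; python3 -c "
from h import *
s=get_state();print(s['position'],s['tool_rot'],s['joint_positions'])"
```

```text
time: 9.3
position: [0.3917, -0.0102, 0.0158]
tool_rot: [3.141, -0.013, 0.001]
ft_force: [-0.8, 0.6, -0.3]
grip_width: 0.801
[ 0.39169329 -0.01022091  0.01575339] [ 3.14138242e+00 -1.29374745e-02  1.06679966e-03] [ 0.54422745  0.02219651 -0.58388111  2.25761459  0.0163582   0.86485341
 -1.62917813]
```

```bash
python3 -m jog '[[-6,0,0,0],[-12,0,0,0],[-18,0,0,0],[-19,0,0,0],[-19,0,0,0],[-19,0,0,0],[-19,0,0,0],[-19,0,0,0]]'
python3 - <<'E'
from h import *
s=get_state();print(s['position'],s['tool_rot'],s['joint_positions'])
a=shot('top','t3');b=shot('side','s3')
c1=cv2.resize(a['image'][130:270,210:340],None,fx=4,fy=4);c2=cv2.resize(b['image'][130:270,195:325],None,fx=4,fy=4)
cv2.imwrite('pics/c3.png',cv2.resize(np.hstack([c1,c2]),(800,430))[:,:,::-1])
E
```

```text
time: 10.3
position: [0.3724, -0.0101, 0.0156]
tool_rot: [-3.142, 0.013, 0.0]
ft_force: [-0.9, 0.2, 0.7]
grip_width: 0.802
[ 0.37240666 -0.01012621  0.01557068] [-3.14152741e+00  1.27609721e-02  1.18881153e-04] [ 0.54998077 -0.02508998 -0.58231585  2.29820058 -0.01819179  0.86450426
 -1.59930227]
```

View pics/c3.png

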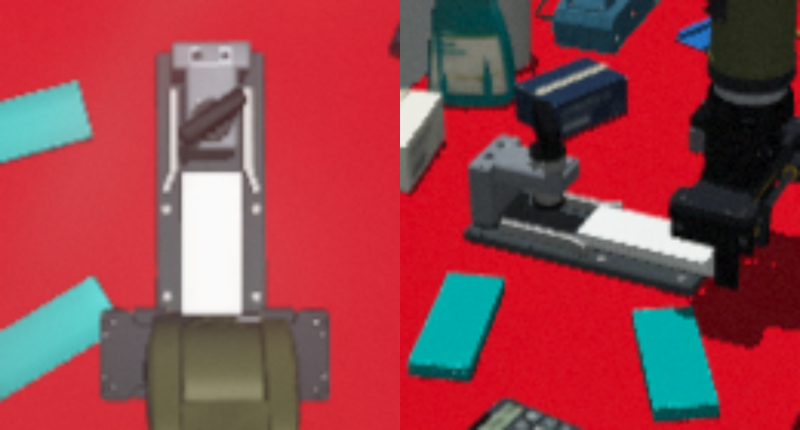

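The carton lies straight in front of the lead-ins, with its front edge at crop row 171. The fingers stand just behind the outer end. I'll bring the fingers together so both push on the end face.

```bash
python3 -m jog '[[-3,0,0,0],[-3,0,0,0],[-3,0,0,0],[-3,0,0,0],[-3,0,0,0],[-3,0,0,0],[-3,0,0,0],[-3,0,0,0]]' -0.5 5
```

```text
time: 11.4
position: [0.3693, -0.0102, 0.0156]
tool_rot: [3.141, -0.013, -0.0]
ft_force: [0.2, 0.1, 0.3]
grip_width: 0.25
```

```bash
python3 -m jog '[[5,0,0,0],[11,0,0,0],[18,0,0,0],[25,0,0,0],[32,0,0,0],[38,0,0,0],[43,0,0,0],[45,0,0,0]]'; python3 -m jog '[[5,0,0,0],[10,0,0,0],[15,0,0,0],[20,0,0,0],[25,0,0,0],[30,-1,0,0],[34,-1,0,0],[36,-1,0,0]]'
python3 - <<'E'
from h import *
a=shot('top','t4');b=shot('side','s4')
c1=cv2.resize(a['image'][130:270,210:340],None,fx=4,fy=4);c2=cv2.resize(b['image'][130:270,195:325],None,fx=4,fy=4)
cv2.imwrite('pics/c4.png',cv2.resize(np.hstack([c1,c2]),(800,430))[:,:,::-1])
E
```

```text
time: 12.4
position: [0.4146, -0.0101, 0.0156]
tool_rot: [-3.141, 0.013, 0.0]
ft_force: [-1.5, 0.7, 0.2]
grip_width: 0.247
time: 13.4
position: [0.4506, -0.0112, 0.0156]
tool_rot: [-3.142, 0.013, 0.0]
ft_force: [-1.0, -0.2, 1.9]
grip_width: 0.254
```

View pics/c4.png

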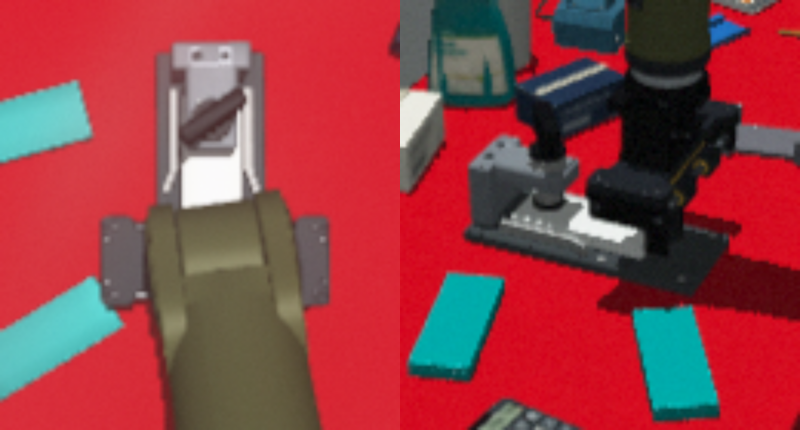

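The carton is between the guides and under the arm. I'll creep on to the stop.

```bash
python3 -m jog '[[1,0,0,0],[2,0,0,0],[3,0,0,0],[4,0,0,0],[5,0,0,0],[5.5,0,0,0],[6,0,0,0],[6,0,0,0]]'; python3 -m jog '[[0.5,0,0,0],[1,0,0,0],[1.5,0,0,0],[1.5,0,0,0],[2,0,0,0],[2,0,0,0],[2,0,0,0],[2,0,0,0]]'
```

```text
time: 14.5
position: [0.4564, -0.0112, 0.0156]
tool_rot: [3.141, -0.013, 0.0]
ft_force: [-0.8, -1.5, -1.1]
grip_width: 0.25
time: 15.5
position: [0.4574, -0.0112, 0.0154]
tool_rot: [3.141, -0.013, -0.003]
ft_force: [-5.4, -1.1, 3.5]
grip_width: 0.254
```

```bash
python3 -m jog '[[0.5,0,0,0],[1,0,0,0],[1,0,0,0],[1,0,0,0],[1,0,0,0],[0,0,0,0],[-3,0,0,0],[-6,0,0,0]]'; python3 -m jog '[[0,0,20,0],[0,0,60,0],[0,0,110,0],[0,0,140,0],[-20,0,170,0],[-20,0,170,0],[-20,0,170,0],[-20,0,170,0]]' 1 10;python3 - <<'E'
from h import *
a=shot('top','t5');b=shot('side','s5')
s=get_state();print(s['position'],s['tool_rot'],s['joint_positions'])
c1=cv2.resize(a['image'][130:270,210:340],None,fx=4,fy=4);c2=cv2.resize(b['image'][130:270,195:325],None,fx=4,fy=4)
cv2.imwrite('pics/c5.png',cv2.resize(np.hstack([c1,c2]),(800,430))[:,:,::-1])
E
```

```text
time: 16.5
position: [0.4533, -0.0112, 0.0159]
tool_rot: [-3.142, 0.013, -0.003]
ft_force: [0.9, -0.2, 0.0]
grip_width: 0.251
time: 17.5
position: [0.432, -0.0111, 0.1845]
tool_rot: [-3.141, 0.013, 0.003]
ft_force: [-0.0, 0.5, -0.7]
grip_width: 0.984
[ 0.43208161 -0.01107745  0.1846084 ] [-3.14090574e+00  1.25545716e-02  2.62039456e-03] [ 0.57429923 -0.11585734 -0.56361527  1.989734   -0.06575417  1.25224346
 -1.54434846]
```

View pics/c5.png

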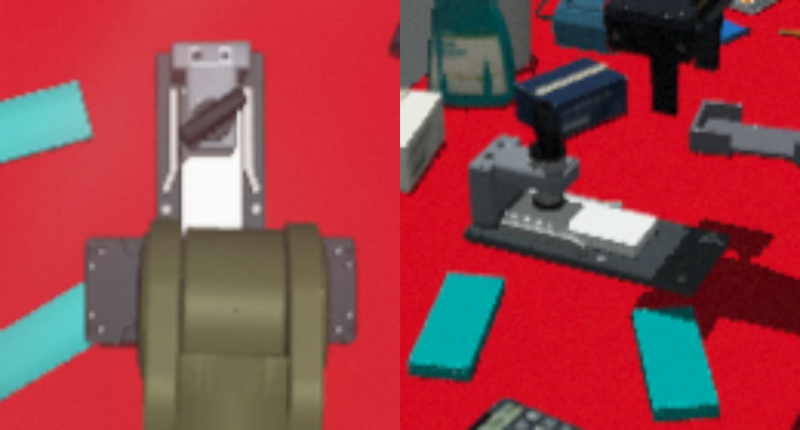

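The carton is home at the stop. Next I'll go above the thumbscrew, turning counter-clockwise first so that the whole clockwise turn fits in one grip. I'll also refine the wing angle from the picture.

```bash
python3 -m jog '[[0,0,0,0.18],[10,0,5,0.36],[30,0,5,0.54],[55,0,5,0.72],[80,0,5,0.9],[105,0,5,1.08],[130,0,5,1.26],[139,0,5,1.44]]';python3 - <<'E'
from h import *
a=load('t5');im=a['image']
hsv=cv2.cvtColor(im,cv2.COLOR_RGB2HSV)
g=im.max(2)
for th in (60,70,80):
    m=np.zeros(g.shape,np.uint8);m[156:180,262:296]=(g[156:180,262:296]<th)
    c=max(cv2.findContours(m,0,cv2.CHAIN_APPROX_NONE)[0],key=cv2.contourArea)
    r=cv2.minAreaRect(ray(a,c.reshape(-1,2),.1305)[:,:2].astype(np.float32)*1000);print(th,r)
s=get_state();print(s['position'],s['tool_rot'],s['joint_positions'])
E
```

```text
time: 18.6
position: [0.5724, -0.011, 0.1893]
tool_rot: [-2.363, -2.068, 0.0]
ft_force: [0.2, -0.2, -1.1]
grip_width: 0.999Traceback (most recent call last):
  File "<stdin>", line 7, in <module>
ValueError: max() iterable argument is empty
```

Run:
```python
from h import *
a=load('t5');g=a['image'].max(2)
print(g[160:178,262:292])
```

```text
[[128 127 121 198 227 173 115 158 152 158 173 178 176 178 179 178 180 181
  179 181 159 139 104  83  85  87  86 167 221 198]
 [127 125 118 196 228 171 114 127 134 157 175 177 177 180 179 166 160 160
  173 159 118  86  82  87  89  93  93 103 202 198]
 [127 125 117 197 228 172 114 131 136 158 175 178 198 174 149 135 126 122
  130 114  87  88  88  91  97 100  93  78 198 200]
 [128 124 116 197 227 170 113 133 136 158 175 167 172 139 114 113 102  89
   81  85  89  90  97 100  98  96  83 102 203 201]
 [126 123 116 196 227 170 113 132 133 156 174 151 118 109 109 101  87  82
   85  92  94  98 101  99  92  82  73 172 223 201]
 [125 124 114 196 227 172 113 134 135 155 158 130 113 104  96  87  85  90
   92  99  98  99  96  87  77 112  99 206 231 203]
 [124 121 116 196 227 171 113 133 134 146 133 110 102  89  83  86  93  98
   99 102  99  92  82  74  74 201 165 206 231 207]
 [124 123 113 195 228 173 111 132 135 140 128 104  88  83  88  99  98 100
  102  95  86  78  73  78  83 230 192 205 232 205]
 [124 122 114 194 227 171 114 135 134 126 107  89  88  95  98 101  98  98
   93  83  73  70  72  85 
[... 450 characters left out ...]
 89  83  80  71  73  74
   96 109 107 104 120 156 150 236 193 205 230 202]
 [119 120 111 192 227 163  83  87  94  94  93  88  82  77  74  86  95  95
  102 109 103  92 141 169 150 235 195 205 230 204]
 [119 118 111 192 225 164  85  78  86  90  86  78  75  74  72  95 107 112
  103  96 122 142 166 173 149 234 194 205 229 204]
 [118 120 111 193 225 163  91  81  78  79  79  77  83  87  87  96 102 108
  100 105 153 175 179 176 149 234 194 206 229 203]
 [119 117 112 194 226 164 100  95  80  73  78  86  96 129 145 146 147 148
  148 151 167 176 176 174 150 235 193 204 230 208]
 [118 119 113 193 225 166  96 114 102  85  87  90 113 142 153 152 154 153
  153 153 154 153 154 153 145 236 195 206 229 210]]
```

The wing yaw is about −55.5°. I'll finish the turn (+0.74) and descend to grip height.

```bash
python3 -m jog '[[0,0,0,0.18],[0,0,0,0.36],[0,-1,0,0.54],[0,-1,0,0.7],[0,-1,0,0.74],[0,-1,-10,0.74],[0,-1,-25,0.74],[0,-1,-35,0.74]]'
python3 - <<'E'
from h import *
s=get_state();print(s['position'],s['joint_positions'])
b=shot('side','s6')
cv2.imwrite('pics/c6.png',cv2.resize(b['image'][100:220,190:320],None,fx=5,fy=5,interpolation=cv2.INTER_CUBIC)[:,:,::-1])
E
```

```text
time: 19.6
position: [0.5705, -0.0122, 0.1536]
tool_rot: [-1.464, -2.777, 0.001]
ft_force: [0.5, -0.1, 0.7]
grip_width: 0.998
[ 0.5705279  -0.01222836  0.15362098] [ 0.56436724  0.26405252 -0.68065185  1.72103148  0.17521492  1.22056107
  0.44052598]
```

View pics/c6.png

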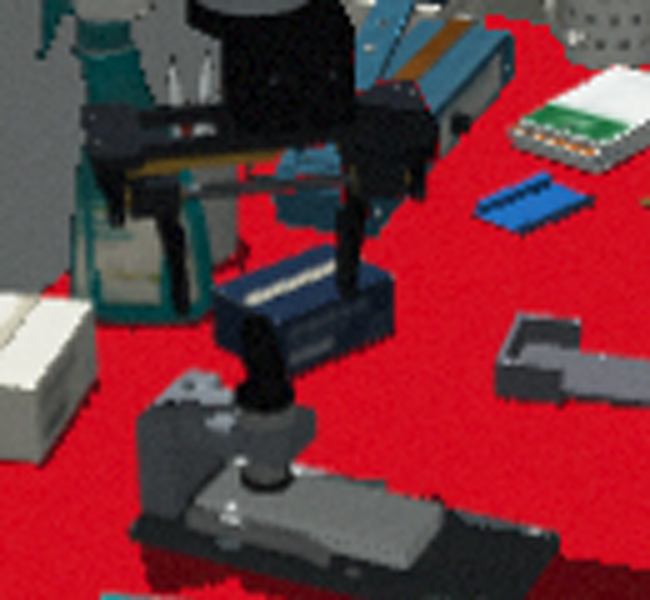

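The fingers straddle the wing, one on each side, at (178,260) and (348,250). I'll descend and grip.

```bash
python3 -m jog '[[0,0,-15,0],[0,0,-30,0],[0,0,-45,0],[0,0,-55,0],[0,0,-55,0],[0,0,-55,0],[0,0,-55,0],[0,0,-55,0]]'; python3 -m jog '[[0,0,0,0],[0,0,0,0],[0,0,0,0],[0,0,0,0],[0,0,0,0],[0,0,0,0],[0,0,0,0],[0,0,0,0]]' -1 25
python3 -c "
from h import *
s=get_state();print(s['position'],s['tool_rot'],s['ft_force'],s['torque'],s['joint_positions'][6])"
```

```text
time: 20.65
position: [0.5716, -0.0122, 0.1011]
tool_rot: [1.464, 2.779, 0.0]
ft_force: [1.1, -0.0, -0.5]
grip_width: 1.001
time: 21.65
position: [0.5721, -0.0116, 0.1007]
tool_rot: [1.464, 2.779, 0.003]
ft_force: [1.1, -0.8, -3.9]
grip_width: 0.177
[ 0.5720719  -0.01162614  0.10073283] [1.46356006e+00 2.77854183e+00 2.65499829e-03] [ 1.14279624 -0.84783922 -3.92723696] [-0.18804724 -0.02926104 -0.02069757] 0.4100564285656577
```

```bash
python3 -m jog '[[0,0,0,-0.1],[0,0,0,-0.25],[0,0,0,-0.4],[0,0,0,-0.55],[0,0,0,-0.7],[0,0,0,-0.85],[0,0,0,-1],[0,0,0,-1.1]]'
cat > st.py <<'E'
from h import *
s=get_state();T=[];r=s['tool_rot'];print('yaw',2*np.arctan2(r[1],r[0]),s['position'].round(4),s['ft_force'].round(1),s['torque'].round(3),'j7',s['joint_positions'][6].round(3),s['joint_torque'][6].round(3),s['grip_width'])
E
python3 st.py
```

```text
time: 22.65
position: [0.571, -0.0117, 0.1007]
tool_rot: [-2.703, -1.6, 0.001]
ft_force: [-0.8, 0.2, 1.2]
grip_width: 0.18
yaw -5.214467060888166 [ 0.571  -0.0117  0.1007] [-0.8  0.2  1.2] [0.148 0.195 0.037] j7 -0.647 0.611 0.1803748657763728
```

```bash
for i in 1 2; do python3 -m jog '[[0,0,0,-0.03],[0,0,0,-0.06],[0,0,0,-0.09],[0,0,0,-0.11],[0,0,0,-0.13],[0,0,0,-0.15],[0,0,0,-0.17],[0,0,0,-0.2]]' >/dev/null; python3 st.py; done
```

```text
yaw -5.412601727647767 [ 0.5709 -0.0116  0.1006] [-3.9  3.2  4.3] [0.789 1.111 0.09 ] j7 -0.837 0.194 0.18517961882342232
yaw -5.61218431943996 [ 0.5709 -0.0115  0.1006] [-3.2  3.3  4.7] [0.826 1.042 0.149] j7 -1.03 0.112 0.17938728164026785
```

```bash
for i in 1 2; do python3 -m jog '[[0,0,0,-0.015],[0,0,0,-0.03],[0,0,0,-0.045],[0,0,0,-0.06],[0,0,0,-0.075],[0,0,0,-0.09],[0,0,0,-0.1],[0,0,0,-0.1]]' >/dev/null; python3 st.py; done
python3 - <<'E'
from h import *
b=shot('side','s7');T=[]
for i in range(5): b=get_image('side');T.append(get_state()['torque'])
print(np.array(T).round(3)[:,2])
f=lambda n:cv2.resize(load(n)['image'][150:205,215:290],None,fx=5.3,fy=5.3,interpolation=cv2.INTER_CUBIC)
cv2.imwrite('pics/c7.png',np.hstack([f('s6'),f('s7')])[:,:,::-1])
E
```

```text
yaw -5.711350886127596 [ 0.5708 -0.0114  0.1006] [-4.9  2.8  3.1] [0.803 1.082 0.123] j7 -1.126 -0.154 0.18010201019766478
yaw -5.8112885458209895 [ 0.5708 -0.0113  0.1006] [-5.   3.6  5.2] [0.939 1.07  0.162] j7 -1.223 -0.154 0.18443402786414118
[0.103 0.142 0.124 0.12  0.113]
```

View pics/c7.png

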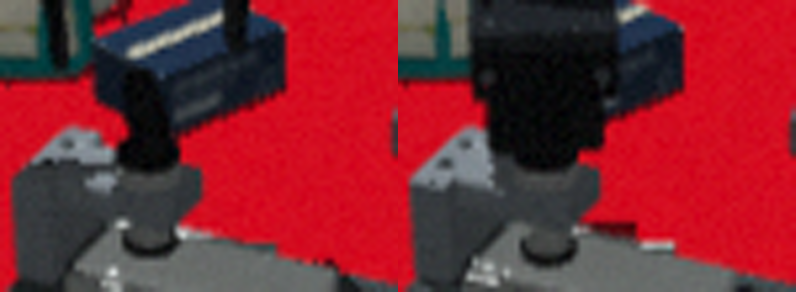

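The foot has come down (black ring at crop row 250, up from 240) and the torque has levelled near 0.15 after about 1.6 rad. I'll take two more small steps, averaging the torque over several readings.

```bash
for i in 1 2; do python3 -m jog '[[0,0,0,-0.013],[0,0,0,-0.026],[0,0,0,-0.039],[0,0,0,-0.052],[0,0,0,-0.065],[0,0,0,-0.078],[0,0,0,-0.09],[0,0,0,-0.1]]' >/dev/null
python3 - <<'E'
from h import *
T=[]
for i in range(8): T.append(get_state()['torque'][2]);get_image('side')
print(np.round(T,3),np.mean(T))
E
python3 st.py; done
```

```text
[0.183 0.169 0.111 0.157 0.131 0.111 0.12  0.112] 0.13679568780665255
yaw -5.911219085940189 [ 0.5707 -0.0113  0.1006] [-4.6  3.5  4.4] [0.962 1.15  0.152] j7 -1.319 -0.129 0.18119162427583213
[0.181 0.172 0.125 0.117 0.109 0.131 0.165 0.167] 0.14571135305954241
yaw -6.01106362153362 [ 0.5707 -0.0111  0.1006] [-4.9  4.   4.6] [0.973 1.132 0.182] j7 -1.416 -0.129 0.18297733686490117
```

Run:
```python
from h import *
im=[get_image('side')['image'].astype(float) for _ in range(8)]
now=np.mean(im,0);np.save('pics/now.npy',now)
d=load('s5')
p=proj(d,[[.571,-.0117,.0315],[.571,-.0117,.0275],[.571,-.0117,.0320]]);print(p)
g=lambda a:np.float32(a.mean(2))
x0,x1,y0,y1=234,252,190,202
f=lambda a:g(a)[180:212,225:262]
# vertical profile of darkness, columns in foot centre
for n,a in(('s5',load('s5')['image'].astype(float)),('s6',load('s6')['image'].astype(float)),('s7',load('s7')['image'].astype(float)),('now',now)):
    print(n,g(a)[180:206,240:247].mean(1).round(0).astype(int).tolist())
```

```text
[[243.10750267 195.44739401]
 [243.14097079 196.58792513]
 [243.10331307 195.30459902]]
s5 [9, 12, 37, 69, 73, 79, 76, 70, 62, 61, 58, 57, 59, 63, 70, 63, 40, 18, 60, 107, 107, 113, 128, 128, 137, 150]
s6 [8, 11, 35, 68, 70, 68, 59, 58, 59, 58, 58, 59, 59, 64, 68, 64, 41, 19, 58, 107, 107, 107, 110, 109, 95, 74]
s7 [9, 13, 40, 71, 69, 66, 58, 59, 58, 57, 59, 59, 60, 66, 69, 69, 68, 57, 26, 30, 75, 107, 110, 110, 94, 74]
now [9, 12, 40, 71, 69, 67, 59, 58, 60, 58, 58, 58, 60, 66, 69, 69, 68, 56, 25, 30, 75, 108, 110, 110, 95, 74]
```

Between the two looks the foot profile did not move while the wing turned a further 0.2 rad, so the clutch is slipping. The estimate from foot travel (about 1.4 rad) against turn (1.9 rad) is 0.3–0.5 rad of slip. I'll stop, release and withdraw upward.

```bash
python3 -m jog '[[0,0,0,0],[0,0,0,0],[0,0,0,0],[0,0,0,0],[0,0,0,0],[0,0,0,0],[0,0,0,0],[0,0,0,0]]' 1; python3 -m jog '[[0,0,15,0],[0,0,40,0],[0,0,75,0],[0,0,110,0],[-10,-50,120,0],[-20,-100,120,0],[-30,-150,120,0],[-30,-160,120,0]]'; python3 -m jog '[[0,0,0,0],[0,0,0,0],[0,0,0,0],[0,0,0,0],[0,0,0,0],[0,0,0,0],[0,0,0,0],[0,0,0,0]]'
python3 - <<'E'
from h import *
a=shot('top','t8');b=shot('side','s8')
g=b['image'].mean(2);print(g[180:206,240:247].mean(1).round(0).astype(int).tolist())
c1=cv2.resize(a['image'][130:250,225:335],(366,400),interpolation=cv2.INTER_CUBIC);c2=cv2.resize(b['image'][140:220,210:296],(430,400),interpolation=cv2.INTER_CUBIC)
cv2.imwrite('pics/c8.png',np.hstack([c1,c2])[:,:,::-1])
hsv=cv2.cvtColor(a['image'],cv2.COLOR_RGB2HSV);m=((hsv[...,1]<50)&(hsv[...,2]>215)).astype(np.uint8);q=np.zeros_like(m);q[173:225,266:291]=m[173:225,266:291]
c=max(cv2.findContours(q,0,2)[0],key=cv2.contourArea);P=ray(a,c.reshape(-1,2),.027);print(P[:,:2].min(0),P[:,:2].max(0))
E
python3 st.py
```

```text
time: 31.15
position: [0.5713, -0.0121, 0.1006]
tool_rot: [3.113, 0.426, 0.0]
ft_force: [0.0, 0.2, 0.4]
grip_width: 0.967
time: 32.15
position: [0.5401, -0.1773, 0.2217]
tool_rot: [3.112, 0.414, 0.0]
ft_force: [0.7, -0.2, -0.5]
grip_width: 1.001
time: 33.15
position: [0.5413, -0.1722, 0.2206]
tool_rot: [3.113, 0.425, -0.0]
ft_force: [0.3, 0.8, 0.2]
grip_width: 1.002
[14, 15, 42, 77, 70, 89, 109, 114, 82, 62, 59, 59, 66, 66, 68, 68, 66, 55, 25, 29, 73, 112, 135, 144, 140, 154]
[ 0.46978561 -0.03801   ] [0.5645248  0.01517698]
yaw 0.27175457174840106 [ 0.5413 -0.1722  0.2206] [ 0.3 -0.8 -0.4] [0.031 0.026 0.05 ] j7 -1.076 -0.0 1.0012566802904337
```

View pics/c8.png

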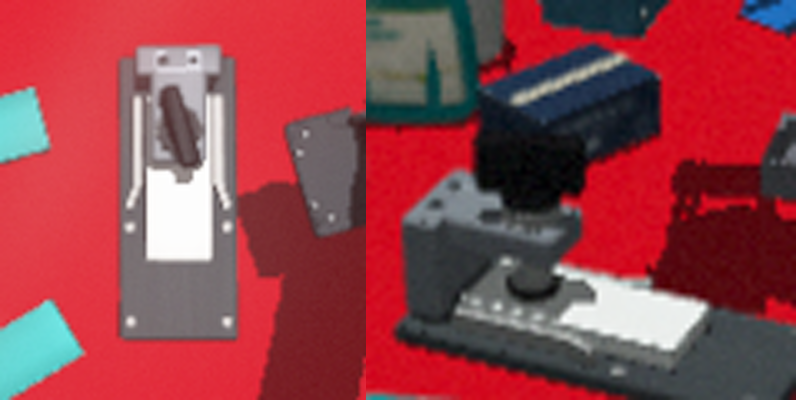

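The wing now stands at about 18°, which matches the commanded turn. The foot sits on the carton and the outer end is at x≈0.468, as expected. The gripper is clear, so I'll hand in.

```bash
python3 -c "
from bench import *
print(close_job())"
```

```text
the job is handed in; nothing more can be done
None
```

The carton is clamped in the press against the stop, and the job was handed in at about 33 s of the 67 s allowed. `close_job()` gives no verdict.

**What I did:** I took the white carton from its tray, set it on the front of the bed and let go. I then pushed it from its outer end with both fingers until it met the stop. I turned the thumbscrew about 1.9 rad clockwise in one grip, released it and drew the gripper clear. I did not touch the bystanders.

**Last checks:**
- **Carton:** its outer end is at x ≈ 0.468 m, where home should put it, and it lies straight between the guides.
- **Clutch slip:** over the last 0.2 rad of turn the foot did not move in the side view, so the clutch was slipping. I estimate 0.3–0.5 rad of slip in total, and at most about 0.6. I did not read it from the clutch marks.
- **Wing:** it stands at about 18° in the picture, against 0.27 rad (about 15°) commanded, so the fingers did not slip on it.
- **Torque:** the readings were noisy. They averaged 0.12–0.15 N m near the end, around the 0.15 slip torque. One reading after release still showed 0.05 N m, so I relied on the foot standing still instead.

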